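Unclip and open the sample box

ROBOT

A 6-joint arm with a two-finger parallel gripper is mounted at the origin on a cart in front of the work surface, level with it; the furniture and walls round the work are solid. World frame = base frame: x ahead of the robot, y to its left, z up, the work surface at z = 0. Lengths are in mm, angles in degrees, forces in N, time in s.
With the tool pointing down it reaches from about 350 to 850 mm from the base axis. Payload 8.1 kg.
Tool frame: the origin (TCP) lies at the centre of the arm's flange, where the gripper is bolted on; the fingertips stand 173 mm ahead of it and the grasp point (between the pads) lies 155 mm ahead of it; z points along the fingers, y is the line along which they close (so a half turn about z gives the same grasp; the last joint's range is limited). The gripper opens to 85 mm and grips with 20 to 120 N. Pads are 22 mm wide; open, the fingers measure 114 mm over their backs; the gripper's body (76 mm by 85 mm) begins 54 mm behind the grasp point. The pads swing forward as they close: fully open they stand 13 mm farther back than shut.
Start: joints at [67.242, 7.471, 85.268, -0, 87.261, -4.893], TCP at [184.042, 571.083, 404.692] pointing down, gripper open.
Joint ranges: [-169.43, 169.43], [-51.17, 129.36], [1.28, 143.12], [-76.62, 256.62], [0, 156.53], [-152.29, 152.29]. Speed limits (degrees/s): [136.94, 136.94, 159.86, 180, 180, 180].

INTERFACE

Orientations are given as [roll, pitch, yaw] about the fixed x, y, z axes, in that order (R = Rz(yaw) Ry(pitch) Rx(roll)).
In Python, from bench import * gives the robot as it stands.
- The arm moves only by the shell command python3 -m jog 'ROWS' [FORCE]. ROWS is text: rows parted by semicolons, each of 7 numbers parted by spaces: the shift along the tool's x, y, z scaled (see below), then the turn, a rotation vector about the tool's x, y, z scaled (see below), then the closure, from -1 (fully open) to 1 (shut). In form: tx ty tz wx wy wz hand; .... A call has 1 to 5 rows; each row shifts and turns the commanded pose from where the row before left it, along the tool's axes as they then stand; what a row does not reach is not made up. The controller multiplies each number of a shift by 0.1 m and each number of a turn by 60 degrees. A row lasts 1/8 s, in which the tool goes at most 62.5 mm and 10.7 degrees, less where a joint would pass 70% of its speed; a pose out of reach is approached as far as the arm can. A call with a number of a shift or a turn outside -1 to 1 is refused whole. A call with a gripper value outside its range is refused whole. The fingers move at their own pace and stop on an object; FORCE is the grip in N (left out, the last holds). Time passes only in rows, so rows that do not move let the fingers close. It gives the time, the measured TCP pose, the force, the opening and the grip force at its end, in the units of the state.
- sense(): the state, without advancing time (a new reading comes with each control period).
- snapshot(name): name is "scene" or "top" or "wrist"; returns a dict with "img" (420x560x3 uint8, red, green, blue), "fx", "fy", "cx", "cy" (pixels), "extrinsics" (4x4, takes a point from camera to world coordinates). Camera axes: x right, y down, z forward; pixel columns grow to the right and rows downward; lengths in mm; the calibration is good to about 2 mm. A picture is of the moment at which its call begins. There is no depth.
- hand_in(): hands the job in; it is judged then, once.
The state is a dict: "time": time; "joint_pos": joint angles; "qd": joint speeds; "joint_efforts": joint torques, N m; "tool_pos": TCP position; "tcp_rot": TCP orientation; "ft_force": force on the tool from outside, world axes, zero at the start; "wrist_torque": the same for the moment, N m; "finger_gap": finger opening in mm; "grip_force": force on a finger pad.
Only numpy, scipy, OpenCV 4.12 (cv2) and the standard library are available. Lean on these libraries where they do the work, as an engineer would, in place of code of your own. Each camera call takes 0.05 s, during which the arm holds its last target. There are 200 camera calls.

TASK

Open the clear sample box with the green lid: flip the sprung clip at each end outwards until both have snapped down open, and only then lift the lid off. Lay the lid right side up, flat on the bare worktop, setting it down gently rather than dropping it.

Things in the scene. Friction and masses are not known exactly. Their poses are not given: they have to be found in the camera images.
- sample_box: clear box, 160 (its x) x 110 (y) x 75 mm high, immovable, with a green lid (an orange-lidded look-alike stands elsewhere). Origin: centre of its underside; x lengthwise, away from the robot within 20 deg, z up. At each end a steel clip with a yellow tab hooks the lid: pin along y at x = +-86 mm, 45 mm up. Hook plate on the lid from x = 72 mm outwards, 38 mm wide, its top 88 mm above the worktop
- clip_front (a joint): hinge of the clip at the box's -x end, nearer the robot: 0 shut, grows as it swings out and down, 2.0 open (stop). Shut, its tab is an upright plate 40 mm wide (y), 4 mm thick, lid-side face at x = 84 mm either end, 84 to 116 mm above the worktop. Push the tab outwards from the lid side: about 2 N, less further on; beyond 0.4 rad its spring throws it open, below that it springs shut
- clip_back (a joint): hinge of the same clip at the box's +x end, farther from the robot; values and sizes as for clip_front. The lid's top between the hook plates and the grip bar is free: 65 mm long either side of the bar, 83 mm above the worktop
- lid: loose green lid, about 160 g, 164 (x) x 114 mm, set on the box with the box's axes. Origin: centre of its white grip bar, 14 thick (x), 70 long (y), 12 mm high, posts at its ends; lid's top 24 mm below the origin, its underside 38 mm. Origin 107 mm above the worktop when on the box, 38 mm when lying on the worktop. Bare worktop for it between the boxes: x 0.39 to 0.61, y -0.12 to 0.12 m

How it is judged (in metres and radians):
On the way, in this order (a step that is already met when the one before it is completed fails the run):
1. both clips have been flipped open while the lid is still seated (value of joint each of clip_front, clip_back above 1.5 rad and z of lid in the frame of sample_box between 0.097 and 0.117 m), for 0.1 s.
2. the lid has been lifted clear of the box (z of lid in the frame of sample_box above 0.125 m), for 0.1 s.
At the end, for the whole second after the job is handed in: Both clips are open (beyond 1.5 rad) and the lid lies at rest on the worktop, right side up, flat within 0.1 rad and its grip bar 30 to 45 mm above the worktop (value of joint each of clip_front, clip_back above 1.5 rad and height (world z) of lid between 0.03 and 0.045 m and angle between lid's own z axis and vertical below 0.1 rad and linear speed of lid below 0.02 m/s); the robot touches nothing.
It fails at once if the lid is lifted more than 10 mm while a clip is still on it (below 1.0 rad) (z of lid in the frame of sample_box above 0.117 m and value of joint any of clip_front, clip_back below 1 rad).
It fails at once if the lid is dropped: it comes down to the worktop (grip bar below 65 mm) faster than 0.5 m/s (height (world z) of lid below 0.065 m and linear speed of lid above 0.5 m/s).
It also fails if it takes over 58 s, if anything falls off the work surface, if the arm or the gripper's body presses on something with over 40 N, if the wrist force passes 120 N, or if a joint passes its speed limit or range.

## Working session

There is one attempt and no reset: what is moved stays moved. The work goes in short steps, Python scripts to look and compute and a shell command to move; the robot and the scene stay as the last step left them, time stands still between calls to the robot, and variables do not carry over. Pictures are saved under pics/ and viewed, at most 10 in all, crops included, and the job is handed in when it is done.

```bash
mkdir -p pics; ls; python3 - <<'E'
from bench import *
import cv2,numpy as np,pickle
d={}
for n in("scene","top"):
    s=snapshot(n); d[n]=s
    cv2.imwrite(f"pics/{n}0.png",s["img"][:,:,::-1])
    print(n,s["fx"],s["cx"],s["cy"],np.round(s["extrinsics"],3).tolist())
pickle.dump(d,open("d.pkl","wb"))
a=sense();print(a["time"],a["tool_pos"],a["tcp_rot"],a["finger_gap"])
E
```

```text
pics
scene 537.4146486796195 276.083662306728 211.84960079505217 [[0.587, -0.511, 0.627, -260.687], [-0.809, -0.382, 0.446, -563.475], [0.011, -0.77, -0.638, 872.481], [0.0, 0.0, 0.0, 1.0]]
top 467.31641587380483 279.72732299133173 213.2741995646194 [[-0.01, -0.995, 0.102, 389.004], [-1.0, 0.009, -0.013, -17.356], [0.012, -0.102, -0.995, 1164.65], [0.0, 0.0, 0.0, 1.0]]
0.1 [183.95335704 570.8912614  403.7728359 ] [-1.79907687e+02 -7.36046412e-03  1.62136770e+02] 85.07323239604153
```

View pics/scene0.png

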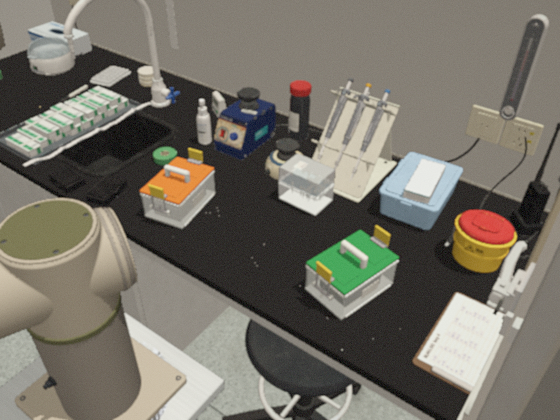

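View pics/top0.png

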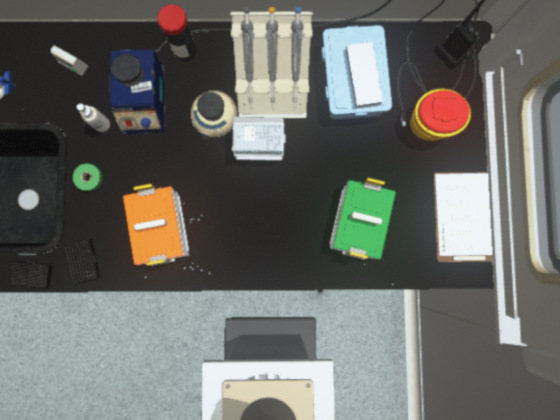

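The scene view shows the green-lidded box at about (352,262). In the top view it is at about (365,219), with yellow tabs at about (375,183) and (357,254) and the white bar at (367,218). The orange look-alike is on the left. Next I'll measure the box.

```bash
cat > h.py <<'E'
import numpy as np,cv2
def ray(s,uv,z):
    E=s["extrinsics"];d=E[:3,:3]@np.array([(uv[0]-s["cx"])/s["fx"],(uv[1]-s["cy"])/s["fy"],1])
    return E[:3,3]+d*(z-E[2,3])/d[2]
def blobs(m,amin):
    m=cv2.morphologyEx(m.astype(np.uint8),cv2.MORPH_CLOSE,np.ones((3,3)))
    return [c for c in cv2.findContours(m,cv2.RETR_EXTERNAL,cv2.CHAIN_APPROX_NONE)[0] if cv2.contourArea(c)>amin]
def rect(s,c,z):
    p=np.array([ray(s,q[0],z)[:2] for q in c],np.float32)
    r=cv2.minAreaRect(p); return np.round(r[0],1),np.round(r[1],1),round(r[2],1)
E
python3 - <<'E'
import pickle;from h import *
d=pickle.load(open("d.pkl","rb"))
for n in d:
    s=d[n];hsv=cv2.cvtColor(s["img"],cv2.COLOR_RGB2HSV);H,S,V=[hsv[...,i].astype(int) for i in range(3)]
    for nm,m,z,a in(("green",(abs(H-62)<14)&(S>130)&(V>60),83,800),("yellow",(abs(H-25)<5)&(S>120)&(V>90),116,15),("white",(S<60)&(V>170),113,60)):
        for c in blobs(m,a):
            r=rect(s,c,z)
            if r[0][1]<-80 and r[0][0]<620 : print(n,nm,c.reshape(-1,2).mean(0).round(1),*r)
E
```

```text
scene green [351.4 259. ] [ 485.1 -229.8] [115.1 165.2] 75.6
scene yellow [323.4 271.5] [ 391.  -214.8] [57.  22.9] 75.8
scene yellow [382.  234.3] [ 557.1 -256.7] [60.4 32.3] 75.7
scene white [209.5 415.2] [  36.4 -234.1] [18.1 31.8] 36.3
scene white [398.9 415.1] [ 211.4 -466.3] [24.9 47.1] 36.3
scene white [338.3 404.1] [ 168.7 -386.3] [46.3 59.9] 59.2
scene white [201.3 374.2] [ 102.4 -165.6] [221.5 293.5] 40.1
scene white [473.4 346.8] [ 385.1 -497.8] [121.5 259.5] 86.5
scene white [362.8 290.1] [ 409.8 -307.6] [ 57.6 193.5] 69.2
scene white [355.4 251. ] [ 482.  -235.3] [78.4 19.4] 71.2
top green [364.7 218.5] [ 485.7 -229.2] [112.4 163. ] 75.6
top yellow [359.  255.1] [ 401.  -206.6] [39.5  5.4] 75.4
top yellow [375.2 181. ] [ 568.5 -248.9] [42.4 10.7] 75.3
top white [366.5 217.5] [ 485.3 -227.3] [68.4 13.9] 75.4
top white [530.9 180.8] [ 569.8 -609.5] [ 29.3 404.2] 89.5
top white [495.1 205.6] [ 515.1 -474.8] [636.5 178. ] 1.3
```

```bash

python3 -m jog '0 0 0 0 0 0.16 1;0 0 0 0 0 0.16 1;0 0 0 0 0 0.16 1;0 0 0 0 0 0.16 1;0 0 0 0 0 0.16 1' 30
python3 -m jog '0 0 0 0 0 0.16 1;0 0 0 0 0 0.16 1;0 0 0 0 0 0.16 1;0 0 0 0 0 0.16 1;0 0 0 0 0 0 1'
python3 -m jog '-0.5 0.5 0 0 0 0 1;-0.5 0.5 0 0 0 0 1;-0.5 0.5 0 0 0 0 1;-0.5 0.5 0 0 0 0 1;0 0 0 0 0 0 1'
```

```text
time: 0.72
tool_pos: [184.0, 570.9, 404.1]
tcp_rot: [-180.0, 0.0, 113.8]
ft_force: [-0.3, -0.2, -0.4]
finger_gap: -0.2
grip_force: 0.0
time: 1.35
tool_pos: [184.0, 571.0, 404.1]
tcp_rot: [-180.0, 0.1, 75.8]
ft_force: [-0.1, -0.7, 1.0]
finger_gap: -0.0
grip_force: 0.0
time: 1.98
tool_pos: [313.8, 353.1, 404.7]
tcp_rot: [179.9, 0.0, 75.7]
ft_force: [0.3, 0.7, -0.1]
finger_gap: 0.0
grip_force: 0.0
```

```bash

python3 -m jog '-0.5 0.25 0 0 0 0 1;-0.5 0.25 0 0 0 0 1;-0.5 0.25 0 0 0 0 1;-0.5 0.25 0 0 0 0 1;-0.5 0.25 0 0 0 0 1'
python3 -m jog '-0.5 0.25 0 0 0 0 1;-0.5 0.25 0 0 0 0 1;-0.5 0.25 0 0 0 0 1;-0.5 0.25 0 0 0 0 1;-0.5 0.25 0 0 0 0 1'
python3 -m jog '-0.2 0.1 0 0 0 0 1;0 0 0 0 0 0 1'
python3 - <<'E'
from bench import *
import cv2
s=snapshot("wrist");cv2.imwrite("pics/w1.png",s["img"][:,:,::-1]);a=sense();print(a["time"],a["tool_pos"],a["tcp_rot"],a["joint_pos"])
E
```

```text
time: 2.6
tool_pos: [371.3, 82.1, 404.8]
tcp_rot: [180.0, -0.0, 76.0]
ft_force: [1.1, -1.8, 0.2]
finger_gap: 0.1
grip_force: 0.0
time: 3.22
tool_pos: [431.4, -191.3, 404.7]
tcp_rot: [180.0, -0.0, 76.0]
ft_force: [0.3, 0.4, -0.1]
finger_gap: -0.0
grip_force: 0.0
time: 3.48
tool_pos: [436.1, -212.6, 404.2]
tcp_rot: [-179.9, -0.0, 75.8]
ft_force: [-0.2, -0.7, 0.0]
finger_gap: -0.1
grip_force: 0.0
3.525 [ 435.92689767 -211.65000301  404.23896236] [-1.79939941e+02 -4.88491042e-02  7.58316374e+01] [-3.19735242e+01 -1.06399671e+01  1.03091531e+02  2.81685296e-02
  8.76205561e+01 -1.78063743e+01]
```

View pics/w1.png

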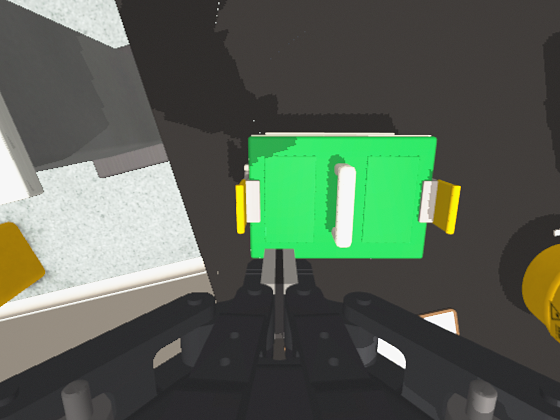

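The wrist view is looking down past the shut fingers, whose tips are near (280,255). The green lid is square to the tool, the bar is at (345,205), the front tab at (241,207) and the back tab at (453,208). I'll refine the box pose from this view.

```bash
cat >> h.py <<'E'
def meas(s,zg=83,zw=113,zy=116):
    hsv=cv2.cvtColor(s["img"],cv2.COLOR_RGB2HSV);H,S,V=[hsv[...,i].astype(int) for i in range(3)]
    for nm,m,z,a in(("green",(abs(H-62)<14)&(S>130)&(V>60),zg,2000),("yellow",(abs(H-25)<5)&(S>120)&(V>90),zy,40),("white",(S<60)&(V>170),zw,400)):
        for c in blobs(m,a): print(nm,c.reshape(-1,2).mean(0).round(1),*rect(s,c,z))
E
python3 - <<'E'
from bench import *
from h import *
s=snapshot("wrist"); meas(s); print(s["extrinsics"].round(2).tolist())
a=sense();print(a["time"],a["tool_pos"],a["tcp_rot"])
E
```

```text
green [337.6 197.7] [ 488.  -228.4] [113.6 163.8] 75.8
yellow [546.7 291.9] [ 636.9 -349.2] [97.8 31.5] 88.2
yellow [ 13.6 264.3] [ 209.5 -211.3] [80.5 36.9] 63.4
yellow [446.6 206.5] [ 566.7 -246.7] [45.8 19.3] 77.5
yellow [241.1 207.8] [ 405.6 -205.1] [45.3  8.1] 74.3
white [428.  202.5] [ 554.1 -239.4] [34.4 11. ] 75.6
white [253.1 202. ] [ 415.8 -204.3] [34.4 11. ] 75.8
white [344.9 206.3] [ 487.6 -226.9] [70.2 14.3] 75.7
white [ 78.2 227.6] [ 262.7 -177.7] [154.2 195.6] 89.9
white [73.4 15.2] [323.1 -45.3] [30.1 81.8] 75.7
[[0.97, -0.24, -0.06, 452.0], [-0.25, -0.94, -0.25, -147.65], [-0.0, 0.26, -0.97, 375.14], [0.0, 0.0, 0.0, 1.0]]
3.575 [ 435.86076089 -211.04522218  404.34818841] [-1.79950912e+02 -4.49355085e-02  7.58575863e+01]
```

```bash

python3 -m jog '-0.04 0 0.45 0 0 0 1;0 0 0.45 0 0 0 1;0 0 0.3 0 0 0 1;0 0 0.15 0 0 0 1;0 0 0 0 0 0 1'
python3 -m jog '0 -0.1 0 0 0 0 1;0 -0.1 0 0 0 0 1;0 -0.1 0 0 0 0 1;0 -0.1 0 0 0 0 1;0 0 0 0 0 0 1'
python3 -m jog '0 -0.1 0 0 0 0 1;0 -0.1 0 0 0 0 1;0 0 0 0 0 0 1'
python3 - <<'E'
from bench import *
import cv2
s=snapshot("wrist");cv2.imwrite("pics/w2.png",s["img"][:,:,::-1])
E
```

```text
time: 4.2
tool_pos: [434.6, -214.8, 269.3]
tcp_rot: [-179.9, -0.0, 75.8]
ft_force: [-0.4, 0.7, 0.3]
finger_gap: -0.2
grip_force: 0.0
time: 4.82
tool_pos: [395.1, -205.7, 269.6]
tcp_rot: [-180.0, 0.0, 75.7]
ft_force: [0.3, 0.3, -0.3]
finger_gap: 0.0
grip_force: 0.0
time: 5.2
tool_pos: [375.8, -200.7, 269.5]
tcp_rot: [-180.0, -0.0, 75.7]
ft_force: [0.2, -0.6, -0.3]
finger_gap: 0.3
grip_force: 0.0
```

View pics/w2.png

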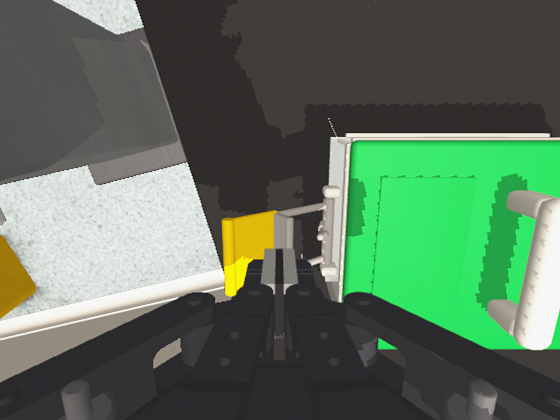

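The front clip is swung down and open: the tab is lying flat at (250,250) and the lid is still seated. Now the back clip.

```bash

python3 -m jog '0 0 -0.3 0 0 0 1;0 0 -0.3 0 0 0 1;0 0.4 0 0 0 0 1;0 0.4 0 0 0 0 1;0 0.4 0 0 0 0 1'
python3 -m jog '0 0.4 0 0 0 0 1;0 0 0 0 0 0 1;0 0 0 0 0 0 1'
```

```text
time: 5.88
tool_pos: [494.3, -230.8, 329.8]
tcp_rot: [180.0, 0.0, 75.7]
ft_force: [-0.1, -0.1, 1.2]
finger_gap: 0.1
grip_force: 0.0
time: 6.25
tool_pos: [531.4, -240.2, 329.1]
tcp_rot: [-179.9, -0.0, 75.7]
ft_force: [-0.9, 1.1, 0.5]
finger_gap: -0.2
grip_force: 0.0
```

```bash

python3 -m jog '0 0 0.3 0 0 0 1;0 0 0.2 0 0 0 1;0 0 0.1 0 0 0 1;0 0 0 0 0 0 1'
python3 -m jog '0 0.1 0 0 0 0 1;0 0.1 0 0 0 0 1;0 0.1 0 0 0 0 1;0 0.1 0 0 0 0 1;0 0.1 0 0 0 0 1'
python3 -m jog '0 0.1 0 0 0 0 1;0 0.1 0 0 0 0 1;0 0 0 0 0 0 1'
python3 - <<'E'
from bench import *
import cv2
s=snapshot("wrist");t=snapshot("scene");cv2.imwrite("pics/w3.png",cv2.hconcat([cv2.resize(s["img"],(400,300)),cv2.resize(t["img"][180:330,260:460],(400,300))])[:,:,::-1])
E
```

```text
time: 6.75
tool_pos: [531.1, -240.2, 269.0]
tcp_rot: [-179.9, -0.0, 75.7]
ft_force: [0.2, -0.8, 0.4]
finger_gap: 0.1
grip_force: 0.0
time: 7.38
tool_pos: [580.6, -252.8, 269.3]
tcp_rot: [-180.0, -0.0, 75.7]
ft_force: [-1.8, 0.9, -1.1]
finger_gap: 0.2
grip_force: 0.7
time: 7.75
tool_pos: [600.2, -257.8, 269.9]
tcp_rot: [180.0, 0.0, 75.7]
ft_force: [0.4, 0.4, -1.0]
finger_gap: -0.1
grip_force: 0.0
```

View pics/w3.png

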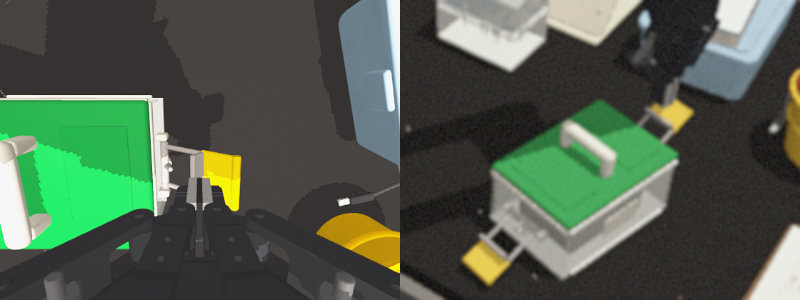

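Both tabs are lying open, front and back, and the lid is seated. Next I rise, open the hand and go over the bar.

```bash

python3 -m jog '0 0 -0.4 0 0 0 1;0 0 -0.4 0 0 0 -1;0 -0.4 0 0 0 0 -1;0 -0.4 0 0 0 0 -1;0 -0.3 0 0 0 0 -1'
python3 -m jog '0 0 0 0 0 0 -1;0 -0.06 0 0 0 0 -1;0 0 0 0 0 0 -1'
python3 - <<'E'
from bench import *
from h import *
s=snapshot("wrist"); meas(s); a=sense();print(a["tool_pos"],a["finger_gap"])
E
```

```text
time: 8.48
tool_pos: [491.2, -230.0, 349.8]
tcp_rot: [180.0, 0.0, 75.7]
ft_force: [-0.1, -0.1, 0.0]
finger_gap: 71.9
grip_force: 0.0
time: 8.85
tool_pos: [487.3, -229.1, 349.9]
tcp_rot: [180.0, 0.0, 75.7]
ft_force: [0.0, 0.5, 0.7]
finger_gap: 85.2
grip_force: 0.0
green [279.7 205. ] [ 488.1 -228.4] [113.3 163.4] 75.6
yellow [539.7 295.3] [ 644.7 -324.8] [59.4 35. ] 88.1
yellow [  5.4 270.6] [ 303.2 -215.1] [35.3 12.6] 63.3
yellow [435.6 189.4] [ 585.1 -232.3] [28.1 16.7] 83.1
yellow [123.7 188.7] [ 400.8 -185.1] [28.3 16.7] 68.3
white [365.7 356.1] [ 525.7 -347.4] [37.1 20.7] 0.4
white [146.8 197.9] [ 410.7 -190.8] [29.1 25.4] 75.6
white [279.8 219.3] [ 488.4 -227.2] [70.  13.6] 75.9
white [ 54.6 243.6] [ 330.4 -201.2] [ 99.5 109.8] 90.0
white [279.5 132. ] [ 502.5 -171. ] [  1.8 134.1] 75.7
white [19.   9.5] [378.7 -69.6] [10.3 21.3] 54.6
[ 487.42514403 -229.11575701  349.78146921] 85.28256625204382
```

```bash

python3 -m jog '0 0.005 0.4 0 0 0 -1;0 0 0.3 0 0 0 -1;0 0 0.16 0 0 0 -1;0 0 0 0 0 0 -1'
python3 -m jog '0 0 0 0 0 0 1;0 0 0 0 0 0 1;0 0 0 0 0 0 1;0 0 0 0 0 0 1;0 0 0 0 0 0 1' 50
```

```text
time: 9.4
tool_pos: [487.3, -229.0, 262.5]
tcp_rot: [-179.9, -0.0, 75.7]
ft_force: [0.6, -0.5, 0.3]
finger_gap: 85.4
grip_force: 0.0
time: 10.02
tool_pos: [487.7, -229.3, 264.4]
tcp_rot: [179.9, 0.0, 75.7]
ft_force: [-0.6, -0.3, 3.5]
finger_gap: 12.9
grip_force: 49.6
```

```bash

python3 -m jog '0 0 -0.1 0 0 0 1;0 0 -0.2 0 0 0 1;0 0 -0.3 0 0 0 1;0 0 -0.3 0 0 0 1;0 0 -0.1 0 0 0 1'
python3 -m jog '0.2 -0.04 0 0 0 0 1;0.4 -0.08 0 0 0 0 1;0.4 -0.08 0 0 0 0 1;0.4 -0.08 0 0 0 0 1;0.4 -0.08 0 0 0 0 1'
python3 -m jog '0.3 -0.06 0 0 0 0 1;0.15 -0.03 0 0 0 0 1;0 0 0 0 0 0 1;0 0 0 0 0 0 1'
python3 - <<'E'
from bench import *
import cv2
s=snapshot("wrist");t=snapshot("scene");cv2.imwrite("pics/w4.png",cv2.hconcat([cv2.resize(s["img"],(400,300)),cv2.resize(t["img"],(400,300))])[:,:,::-1])
E
```

```text
time: 10.65
tool_pos: [487.9, -229.4, 366.2]
tcp_rot: [179.8, 0.1, 75.7]
ft_force: [1.3, 0.6, -1.9]
finger_gap: 13.0
grip_force: 48.9
time: 11.28
tool_pos: [496.1, -43.4, 361.7]
tcp_rot: [-179.8, -0.0, 75.8]
ft_force: [0.3, 0.1, -2.2]
finger_gap: 12.7
grip_force: 48.9
time: 11.78
tool_pos: [499.2, -0.6, 363.3]
tcp_rot: [-180.0, 0.0, 75.7]
ft_force: [-0.2, -0.2, -0.9]
finger_gap: 13.2
grip_force: 48.9
```

View pics/w4.png

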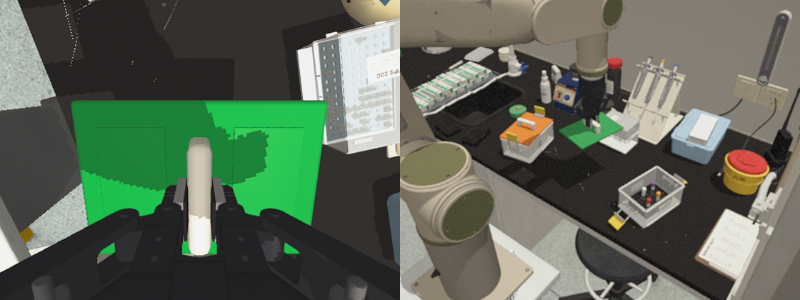

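The left half shows the lid held level by its bar, with the tray corner near (325,150). The right half shows the open box with both clips down. I'll shift 10 mm away from the tray, then lower gently.

```bash

python3 -m jog '0 -0.1 0.2 0 0 0 1;0 0 0.3 0 0 0 1;0 0 0.3 0 0 0 1;0 0 0.3 0 0 0 1;0 0 0.2 0 0 0 1'
python3 -m jog '0 0 0.1 0 0 0 1;0 0 0.1 0 0 0 1;0 0 0.05 0 0 0 1;0 0 0 0 0 0 1;0 0 0 0 0 0 1'
```

```text
time: 12.5
tool_pos: [489.1, 1.6, 232.1]
tcp_rot: [-179.9, 0.0, 75.6]
ft_force: [-0.0, 0.3, -0.8]
finger_gap: 12.9
grip_force: 48.9
time: 13.12
tool_pos: [490.0, 2.5, 209.3]
tcp_rot: [179.9, -0.0, 75.7]
ft_force: [0.1, 0.1, -1.3]
finger_gap: 12.8
grip_force: 48.9
```

```bash

python3 -m jog '0 0 0.04 0 0 0 1;0 0 0.03 0 0 0 1;0 0 0.03 0 0 0 1;0 0 0 0 0 0 1;0 0 0 0 0 0 1'
python3 -m jog '0 0 0.02 0 0 0 1;0 0 0 0 0 0 1'
python3 -m jog '0 0 0.02 0 0 0 1;0 0 0 0 0 0 1'
```

```text
time: 13.75
tool_pos: [489.7, 2.5, 198.7]
tcp_rot: [180.0, -0.0, 75.7]
ft_force: [-0.1, -0.8, -1.5]
finger_gap: 12.9
grip_force: 48.9
time: 14.0
tool_pos: [489.5, 2.5, 196.5]
tcp_rot: [-180.0, 0.0, 75.7]
ft_force: [0.0, 0.3, -1.7]
finger_gap: 13.2
grip_force: 48.9
time: 14.25
tool_pos: [489.8, 2.5, 195.4]
tcp_rot: [180.0, 0.0, 75.7]
ft_force: [-3.7, -0.4, 6.6]
finger_gap: 12.8
grip_force: 49.9
```

Contact. Now release and rise.

```bash

python3 -m jog '0 0 0 0 0 0 0.5;0 0 0 0 0 0 -1;0 0 0 0 0 0 -1;0 0 0 0 0 0 -1;0 0 0 0 0 0 -1' 20
python3 -m jog '0 0 -0.2 0 0 0 -1;0 0 -0.4 0 0 0 -1;0 0 -0.4 0 0 0 -1;0 0 -0.4 0 0 0 -1;0 0 0 0 0 0 -1'
python3 - <<'E'
from bench import *
from h import *
s=snapshot("wrist");meas(s,14,44,44);t=snapshot("scene");cv2.imwrite("pics/w5.png",cv2.hconcat([cv2.resize(s["img"],(400,300)),cv2.resize(t["img"],(400,300))])[:,:,::-1])
E
```

```text
time: 14.88
tool_pos: [489.6, 2.5, 194.7]
tcp_rot: [-180.0, 0.0, 75.7]
ft_force: [-0.1, -0.8, -1.0]
finger_gap: 85.4
grip_force: 0.0
time: 15.5
tool_pos: [491.0, 2.3, 338.9]
tcp_rot: [179.6, -0.1, 75.7]
ft_force: [0.4, -0.4, -0.1]
finger_gap: 85.1
grip_force: 0.0
green [274.6 190.9] [490.1   3.5] [113.3 163.6] 75.6
yellow [463.4 402. ] [ 619.9 -239.6] [36.5  5.6] 75.6
white [320.1 352.4] [ 494.4 -149.4] [ 14.4 126.2] 75.3
white [ 89. 296.] [309.3 -39.7] [93.  28.3] 24.1
white [274.7 201.5] [490.3   4.4] [68. 13.] 75.1
white [505.5 122.8] [675.7   8.1] [150.5  92.4] 88.4
white [22.  86.4] [337.2 135. ] [112.9  50.9] 63.4
```

View pics/w5.png

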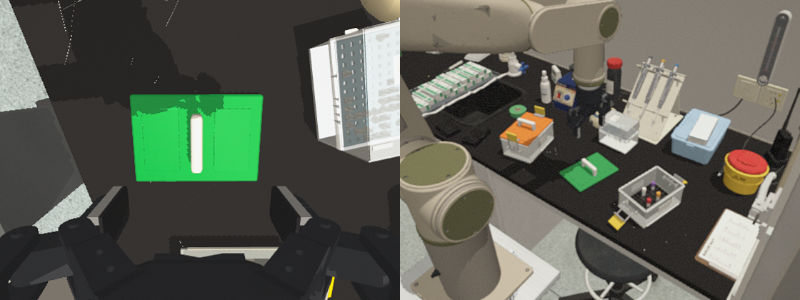

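The lid is flat on the bare worktop at about (490,4). At z = 14 mm it measures 113×164, which matches its size. Both clips are open and the hand is clear.

```bash
python3 -m jog '0 0 0 0 0 0 -1;0 0 0 0 0 0 -1;0 0 0 0 0 0 -1'; python3 -c "from bench import *;print(hand_in())"
```

```text
time: 15.98
tool_pos: [489.4, 2.5, 333.9]
tcp_rot: [-179.9, 0.0, 75.7]
ft_force: [-0.4, -0.1, 0.6]
finger_gap: 85.4
grip_force: 0.0
the job is handed in; nothing more can be done
None
```

I handed the job in at about 16 s: both clips are open, and the lid was set down gently, right side up and flat on the bare worktop at about (490, 4) mm; the hand-in returned no verdict.

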